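Empty the drop-bottom offcut bin into the tray

ROBOT

A 7-joint arm with a two-finger parallel gripper is mounted at the origin on a cart in front of the work surface, level with it; the furniture and walls round the work are solid. World frame = base frame: x ahead of the robot, y to its left, z up, the work surface at z = 0. Lengths are in m, angles in rad, forces in N, time in s.
With the tool pointing down it reaches from about 0.425 to 1.025 m from the base axis. Payload 9.4 kg.
Tool frame: the origin (TCP) lies at the very end of the fingers, on their centre line; the grasp point (between the pads) lies 19 mm behind it; z points along the fingers, y is the line along which they close (so a half turn about z gives the same grasp; the last joint's range is limited). The gripper opens to 85 mm and grips with 20 to 120 N. Pads are 22 mm wide; open, the fingers measure 114 mm over their backs; the gripper's body (76 mm by 85 mm) begins 54 mm behind the grasp point. The pads swing forward as they close: fully open they stand 13 mm farther back than shut.
Start: joints at [1.146, 0.599, -0.003, 1.599, 0.002, 0.943, -0.08], TCP at [0.247, -0.682, 0.231] pointing down, gripper open.
Joint ranges: [-2.57, 2.57], [-0.35, 1.97], [-1.29, 1.29], [0.11, 2.56], [-1.05, 4.19], [0.11, 1.86], [-2.63, 2.63]. Speed limits (rad/s): [2.22, 2.22, 3.01, 3.01, 3.14, 3.14, 3.14].

INTERFACE

Orientations are given as a unit quaternion [x, y, z, w].
In Python, from station import observe, camera, job_done gives the robot as it stands.
- The arm moves only by the tool send_rows, never from a script. Its argument "plan" is one flat list of numbers, 7 for each row, row after row: the opening, from 0 (shut) to 1 (fully open), then the shift along the world's x, y, z in m, then the turn, a rotation vector about the world's x, y, z in degrees. In form: [grip, x, y, z, rx, ry, rz, grip, x, y, z, rx, ry, rz, ...]. A call has 1 to 20 rows; each row shifts and turns the commanded pose from where the row before left it; what a row does not reach is not made up. A row lasts 1/12 s, in which the tool goes at most 41.7 mm and 7.16 degrees, less where a joint would pass 70% of its speed; a pose out of reach is approached as far as the arm can. A call with a gripper value outside its range is refused whole. The fingers move at their own pace and stop on an object; "force" is the grip in N (left out, the last holds). Time passes only in rows, so rows that do not move let the fingers close. It gives the time, the measured TCP pose, the force, the opening and the grip force at its end, in the units of the state.
- observe(): the state, without advancing time (a new reading comes with each control period).
- camera(name): name is "side" or "top" or "wrist"; returns a dict with "img" (384x512x3 uint8, red, green, blue), "fovy" (degrees; the focal length in pixels is half the picture's height over the tangent of half this angle, whatever the lens; pixels are square), "cx", "cy" (the principal point, pixels), "k1" (the pictures are not rectified: a ray, as slopes to the right and down, at radius r is drawn at 1 + k1 r^2 times it, then the intrinsics apply), "R" (3x3) and "t" (3): a world point X has camera coordinates R X + t. Camera axes: x right, y down, z forward; pixel columns grow to the right and rows downward; lengths in m; the calibration is good to about 2 mm. A picture is of the moment at which its call begins. There is no depth.
- job_done(): hands the job in; it is judged then, once.
The state is a dict: "clock": time; "qpos": joint angles; "dq": joint speeds; "joint_efforts": joint torques, N m; "tool_pos": TCP position; "tcp_rot": TCP orientation; "contact_force": force on the tool from outside, world axes, zero at the start; "torque": the same for the moment, N m; "finger_gap": opening from 0.0 (shut) to 1.0 (fully open); "finger_force": force on a finger pad.
Only numpy, scipy, OpenCV 4.12 (cv2) and the standard library are available. Lean on these libraries where they do the work, as an engineer would, in place of code of your own. Each camera call takes 0.05 s, during which the arm holds its last target. There are 200 camera calls.

TASK

Slide the metal tray by its handle under the raised offcut bin, fully home against the stop board at the far end of the stand. Then push the latch's bar towards the bin so that the hinged floor drops and all three wooden offcuts fall into the tray, and finally draw the tray straight back out until it is clear of the stand, flat on the table with the offcuts in it. Leave the other things on the table where they are.

Things in the scene. Friction and masses are not known exactly. Their poses are not given: they have to be found in the camera images.
- bin_stand: Fixed open-topped plywood bin on four wooden posts; origin on the table under its centre. Its +x points away from the latch; the tray goes in along its -y, from the +y end. Posts are 16 mm square, centred at x = +-95, y = +-79 mm (174 mm free between them in x). Bin outside 124 (x) by 166 mm (y), walls from 170 mm up to a rim 235 mm above the table.
- stop_face (a point): Middle of the inner face of the wooden stop board (30 mm high) that closes the stand's -y end at the table; stand x = 0, y = -87 mm, 15 mm above the table.
- tray_home (a point): Point on the table, fixed to the stand at its x = 0, y = +8 mm: the tray's origin is here when the tray is fully home (touching the stop board, centred between the posts).
- latch (a joint): Angle of the sprung latch on the bin's -x side, rad: 0 latched, 0.5 at its stop. It turns about a line parallel to the stand's y, at stand x = -82 mm, 210 mm above the table. Pushing its bar towards the bin (stand +x) takes 2 to 5 N and raises the angle; beyond 0.3 the floor is free and drops by its own weight. Let go, the latch springs back.
- latch_bar (a point): Middle of the latch's bar: a black round bar 14 mm thick, 72 mm long, parallel to the stand's y, 64 mm above the latch's axis, so 274 mm above the table and 39 mm above the bin's rim. It can be pushed from its -x side or pinched from above; it travels about 30 mm.
- drop_floor (a joint): Angle of the bin's hinged steel floor, rad: 0 shut (its top 175 mm above the table, the offcuts lie on it), 1.45 hanging open. Hinged along the bin's +x wall; it hangs open by itself, its lower edge then about 61 mm above the table, higher than the tray.
- floor_free_edge (a point): Middle of the floor's free edge, 109 mm from its hinge; at the latch side when shut, down near the +x side when open.
- tray: Loose open metal tray, 150 mm (its x) by 190 mm (its y) by 45 mm high, walls and bottom 4 mm, 0.35 kg, standing on the table; origin at the centre of its underside. A wooden handle sticks out level from the middle of its +y wall. The -y end goes into the stand first, so that the tray's axes line up with the stand's.
- tray_grip (a point): Where to grip the tray's handle: tray x = 0, y = +165, z = 27 mm. The handle is a bar along the tray's y, 14 mm thick in x, from 13 to 41 mm above the table, reaching from y = +95 to +195 mm. With the tray home this point is about 90 mm outside the bin's end wall. Slide the tray on the table, it is hard to lift by the handle.
- offcut_a: Pine offcut, 60 x 45 x 30 mm, about 50 g; origin at the centre of its underside as it lies in the bin.
- offcut_b: Second pine offcut, the same.
- offcut_c: Third pine offcut, the same.
- side_cutters: Side cutters with blue handles, 150 x 59 x 10 mm, lying behind the stand; bystander, origin under the centre.
- stapler_gun: White hand stapler, 114 x 160 x 28 mm, lying behind the work; bystander, origin under the centre.
- pliers_red: Pliers with red handles, 180 x 63 x 12 mm, lying at the near left of the work; bystander, origin under the centre.

How it is judged:
By the outcome, as a careful person would: the job done as asked, in the order asked, and still so for the second after the job is handed in, with the robot touching nothing.
It also fails if it takes over 72 s, if anything falls off the work surface, if the arm or the gripper's body presses on something with over 40 N, if the wrist force passes 120 N, or if a joint passes its speed limit or range.

## Working session

There is one attempt and no reset: what is moved stays moved. The work goes in short steps, Python scripts to look and compute and a tool call to move; the robot and the scene stay as the last step left them, time stands still between calls to the robot, and variables do not carry over. Pictures are saved under pics/ and viewed, at most 10 in all, crops included, and the job is handed in when it is done.

Besides the shell and the picture viewer there is one more tool, called after ">>>" as name(argument=value, ...) on one line, values as JSON. send_rows: Moves the arm, as the interface text tells. Its arguments: {"type":"object","properties":{"plan":{"type":"array"},"force":{"type":"number"}},"required":["plan"]}

```bash
ls; mkdir -p pics
cat > h.py <<'E'
import numpy as np,cv2
from station import observe,camera,job_done
def K(c):
    f=192/np.tan(np.radians(c["fovy"])/2); return np.array([[f,0,c["cx"]],[0,f,c["cy"]],[0,0,1.]])
def D(c): return np.array([c["k1"],0,0,0,0.])
def ray(c,uv):
    p=cv2.undistortPoints(np.float64(uv).reshape(-1,1,2),K(c),D(c))[:,0]
    R=np.array(c["R"]);d=np.c_[p,np.ones(len(p))]@R
    return -R.T@np.array(c["t"]),d
def plane(c,uv,z):
    o,d=ray(c,uv); return o+d*((z-o[2])/d[:,2])[:,None]
def proj(c,X):
    R=np.array(c["R"]);return cv2.projectPoints(np.float64(X).reshape(-1,1,3),cv2.Rodrigues(R)[0],np.float64(c["t"]),K(c),D(c))[0][:,0]
def snap(n,tag):
    c=camera(n); cv2.imwrite(f"pics/{tag}.png",cv2.cvtColor(c["img"],cv2.COLOR_RGB2BGR)); np.save(f"pics/{tag}.npy",c,allow_pickle=True); return c
def load(tag): return np.load(f"pics/{tag}.npy",allow_pickle=True).item()
E
python3 - <<'E'
from h import *
for n in ("top","side"):
    c=snap(n,n+"0"); print(n,c["fovy"],-np.array(c["R"]).T@c["t"],np.round(c["R"],2).tolist(),c["k1"])
o=observe();print(o)
a=cv2.imread("pics/top0.png");b=cv2.imread("pics/side0.png")
E
```

```text
pics
top 50.1579113013382 [0.42205541 0.01019627 1.4131191 ] [[-0.01, -1.0, -0.0], [-0.99, 0.01, -0.13], [0.13, 0.0, -0.99]] -0.044871976335418055
side 57.27583853077418 [0.33323537 0.76299686 0.73934687] [[-0.95, -0.3, -0.01], [-0.16, 0.55, -0.82], [0.25, -0.78, -0.57]] -0.05413380856925733
{'clock': 0.1, 'qpos': array([ 1.14628174,  0.60004752, -0.00252282,  1.60003286,  0.00177035,
        0.94291066, -0.07979139]), 'dq': array([ 0.00039591, -0.0025211 , -0.0021335 , -0.00130002,  0.00152854,
        0.00145323,  0.00087288]), 'joint_efforts': array([ 3.41269231e-03, -7.77990603e+01,  1.56944633e+00, -2.58625478e+01,
        1.26674550e-02,  5.55332736e-03,  5.05039952e-05]), 'tool_pos': array([ 0.2469544 , -0.68120281,  0.23050795]), 'tcp_rot': array([ 9.84913132e-01,  1.73048070e-01, -1.78436250e-04, -6.74900355e-04]), 'contact_force': array([0.04488189, 0.7138542 , 0.0540242 ]), 'torque': array([0.03182638, 0.00519123, 0.01661615]), 'finger_force': 0.0, 'finger_gap': 1.0017556900400661}
```

View pics/top0.png

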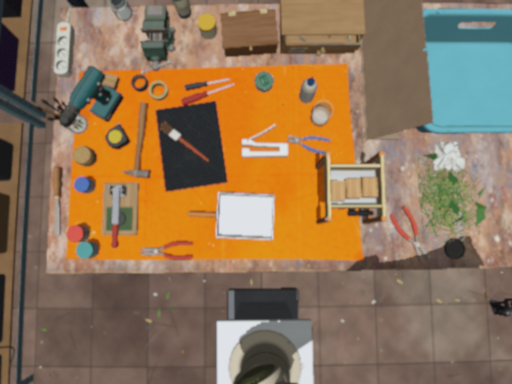

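View pics/side0.png

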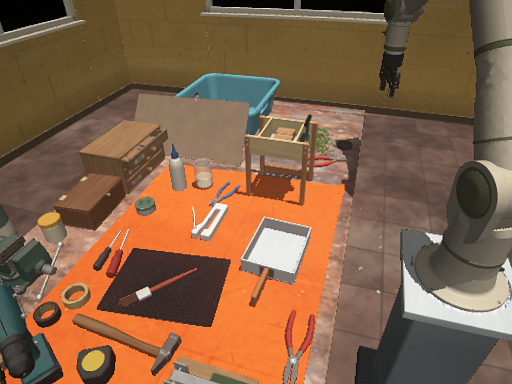

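The top view shows the stand at about (352,187), with the latch bar on the robot side at (358,211). The tray is at (245,216), with its handle pointing left (+y) to (188,213). I'll enlarge this area for measuring.

Run:
```python
from h import *
a=cv2.imread("pics/top0.png")
cv2.imwrite("pics/crop.png",cv2.resize(a[135:255,182:398],None,fx=3.7,fy=3.7,interpolation=cv2.INTER_CUBIC)[:, :800])
c=load("top0")
hsv=cv2.cvtColor(a,cv2.COLOR_BGR2HSV)
# tray: non-orange region
m=((hsv[...,1]<90)).astype(np.uint8)*255
m[:185]=0;m[245:]=0;m[:,:205]=0;m[:,285:]=0
k=max(cv2.findContours(m,0,1)[0],key=cv2.contourArea)
q=plane(c,k[:,0].astype(float),0.045)
r=cv2.minAreaRect(np.float32(q[:,:2]*1000));print("tray",r)
# handle
s=a[205:222,184:216];print(s[8].tolist());
```

```text
tray ((498.9651794433594, 60.74029541015625), (194.03318786621094, 153.71044921875), 86.79168701171875)
[[18, 135, 223], [24, 136, 223], [34, 133, 216], [54, 128, 201], [75, 133, 195], [81, 135, 193], [82, 135, 192], [81, 134, 191], [82, 134, 191], [82, 134, 191], [81, 134, 190], [82, 133, 190], [81, 133, 189], [80, 131, 188], [79, 130, 187], [79, 130, 187], [79, 129, 186], [78, 129, 184], [78, 128, 184], [78, 129, 186], [78, 129, 186], [77, 127, 185], [76, 127, 183], [75, 125, 182], [74, 122, 179], [72, 121, 178], [70, 119, 176], [70, 118, 175], [69, 117, 174], [67, 114, 172], [65, 111, 169], [93, 119, 163]]
```

View pics/crop.png

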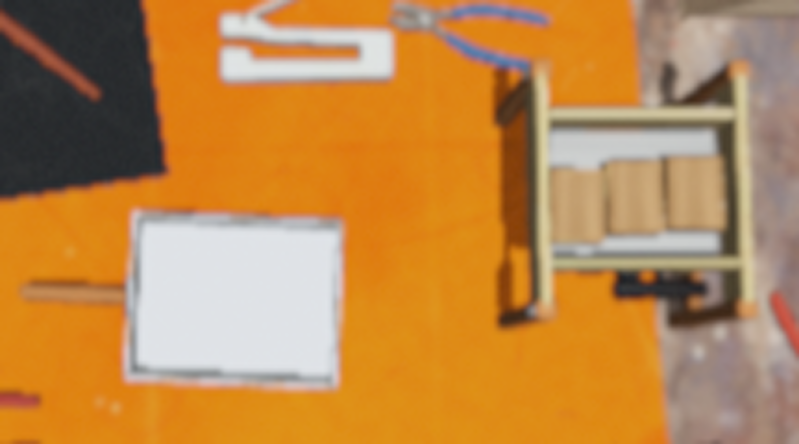

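The crop shows the tray rim corners at (133,212), (342,220), (338,386) and (126,380). The stand's four post tops are at (541,68), (739,68), (745,309) and (543,312), and the latch bar runs (615,285)–(707,287). Next I'll fit the stand pose and check it by overlaying it on the side view.

Run:
```python
from h import *
c=load("top0")
px=np.array([[541,68],[739,68],[745,309],[543,312]])/3.7+[182,135]
S=np.array([[95,79],[95,-79],[-95,-79],[-95,79.]])/1000
for z in (.235,.24):
    P=plane(c,px,z)[:,:2]
    print(z,np.linalg.norm(P-np.roll(P,-1,0),axis=1).round(4))
    A=S-S.mean(0);B=P-P.mean(0)
    yaw=np.arctan2((A[:,0]*B[:,1]-A[:,1]*B[:,0]).sum(),(A*B).sum())
    print(P.mean(0),np.degrees(yaw))
    if z==.235: o=P.mean(0);yy=yaw
bar=plane(c,np.array([[615,285],[707,287]])/3.7+[182,135],.281);print("bar",bar)
R=lambda a:np.array([[np.cos(a),-np.sin(a)],[np.sin(a),np.cos(a)]])
def w(p,o,a): p=np.array(p,float)/1000; return np.c_[p[:,:2]@R(a).T+o,p[:,2]]
pts=w([[x,y,z] for z in (0,235) for x,y in ((103,87),(103,-87),(-103,-87),(-103,87))]+[[-82,36,274],[-82,-36,274]],o,yy)
ta=np.radians(-3.2);tp=w([[x,y,45] for x,y in((75,95),(75,-95),(-75,-95),(-75,95))]+[[0,165,41],[0,195,41]],np.array([.499,.0607]),ta)
print("grip",tp[4],"bar pred",pts[8:])
print("home",w([[0,8,0],[0,173,0]],o,yy))
ims=[]
for n in("top0","side0"):
    c=load(n);im=cv2.cvtColor(c["img"],cv2.COLOR_RGB2BGR);
    f=4;im=cv2.resize(im,None,fx=f,fy=f,interpolation=cv2.INTER_CUBIC)
    for k,P in enumerate((pts,tp)):
        for p in proj(c,P): cv2.circle(im,tuple(int(v) for v in (p+.5)*f),4,[(255,0,0),(0,0,255)][k],1)
    x0,y0,x1,y1=(180,140,395,250) if n=="top0" else (225,105,330,310)
    cr=im[y0*f:y1*f,x0*f:x1*f]; ims.append(cv2.resize(cr,(430,220)) if 0 else cr)
cv2.imwrite("pics/ov.png",cv2.resize(ims[1],None,fx=.72,fy=.72))
```

```text
0.235 [0.1575 0.1907 0.1575 0.1926]
[ 0.56942401 -0.26819746] -1.0655715969296489
0.24 [0.1568 0.1899 0.1568 0.1918]
[ 0.56879857 -0.26701594] -1.0655715969296506
bar [[ 0.49095921 -0.2337622   0.281     ]
 [ 0.48842603 -0.30274424  0.281     ]]
grip [0.50821055 0.22544273 0.041     ] bar pred [[ 0.48810767 -0.23067876  0.274     ]
 [ 0.48676871 -0.30266631  0.274     ]]
home [[ 0.56957278 -0.26019884  0.        ]
 [ 0.57264123 -0.09522738  0.        ]]
```

View pics/ov.png

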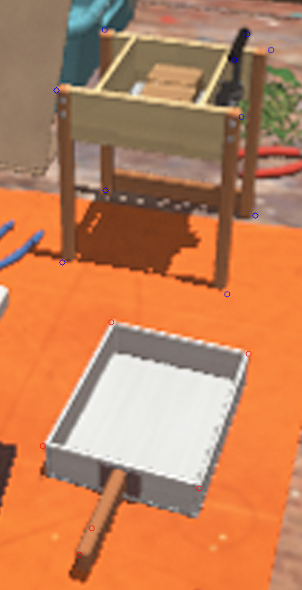

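The overlay matches the pictures to within a few mm. Now I'll move to a point above the handle.

>>> send_rows(plan=[1, 0.02, 0.01, 0.035, 0, 0, 2.5, 1, 0.02, 0.01, 0.035, 0, 0, 2.5, 1, 0.02, 0.01, 0.035, 0, 0, 2.5, 1, 0.02, 0.01, 0.035, 0, 0, 2.5, 1, 0.02, 0.01, 0.035, 0, 0, 2.5, 1, 0.02, 0.01, 0.035, 0, 0, 2.5, 1, 0.011, 0.031, 0, 0, 0, 2.5, 1, 0.011, 0.031, 0, 0, 0, 2.5, 1, 0.011, 0.031, 0, 0, 0, 2.5, 1, 0.011, 0.031, 0, 0, 0, 2.5, 1, 0.011, 0.031, 0, 0, 0, 2.5, 1, 0.011, 0.031, 0, 0, 0, 2.5, 1, 0.011, 0.031, 0, 0, 0, 2.5, 1, 0.011, 0.031, 0, 0, 0, 2.5, 1, 0.011, 0.031, 0, 0, 0, 2.5, 1, 0.011, 0.031, 0, 0, 0, 2.5, 1, 0.011, 0.031, 0, 0, 0, 2.5, 1, 0.011, 0.031, 0, 0, 0, 2.5], force=40)

```text
clock: 1.6
tool_pos: [0.4991, -0.248, 0.4411]
tcp_rot: [0.843, 0.538, -0.0, -0.0]
contact_force: [0.8, 0.4, 0.9]
finger_gap: 0.998
finger_force: 0.0
```

>>> send_rows(plan=[1, 0.0006, 0.034, 0, 0, 0, 2, 1, 0.0006, 0.034, 0, 0, 0, 2, 1, 0.0006, 0.034, 0, 0, 0, 2, 1, 0.0006, 0.034, 0, 0, 0, 2, 1, 0.0006, 0.034, -0.02, 0, 0, 2, 1, 0.0006, 0.034, -0.02, 0, 0, 2, 1, 0.0006, 0.034, -0.02, 0, 0, 2, 1, 0.0006, 0.034, -0.02, 0, 0, 2, 1, 0.0006, 0.034, -0.02, 0, 0, 2, 1, 0.0006, 0.034, -0.02, 0, 0, 2, 1, 0.0006, 0.034, -0.02, 0, 0, 1.7, 1, 0.0006, 0.034, -0.02, 0, 0, 0, 1, 0.0006, 0.034, -0.02, 0, 0, 0, 1, 0.0006, 0.031, -0.02, 0, 0, 0, 1, 0, 0, -0.02, 0, 0, 0, 1, 0, 0, -0.02, 0, 0, 0, 1, 0, 0, -0.02, 0, 0, 0, 1, 0, 0, -0.01, 0, 0, 0, 1, 0, 0, 0, 0, 0, 0])

```text
clock: 3.18
tool_pos: [0.5064, 0.2228, 0.1692]
tcp_rot: [0.728, 0.686, -0.002, -0.001]
contact_force: [-0.6, -0.1, 0.3]
finger_gap: 1.003
finger_force: 0.0
```

Run:
```python
from h import *
c=snap("wrist","w1"); snap("top","top1")
print(observe()["tool_pos"],-np.array(c["R"]).T@c["t"])
```

```text
[0.50757677 0.22344666 0.17153993] [0.51216188 0.30533352 0.31173851]
```

View pics/w1.png

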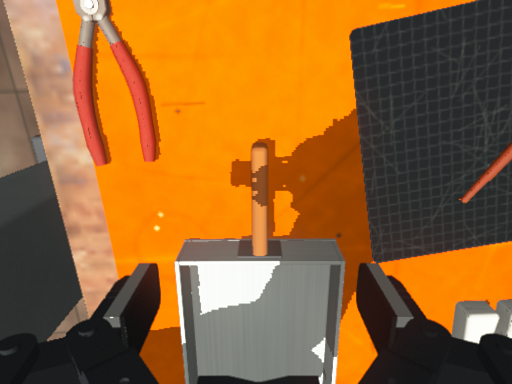

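The wrist view shows the handle from (260,143) to (260,255) between the finger pads. I'll check its position at handle height.

Run:
```python
from h import *
c=load("w1")
print(plane(c,[[260,145],[260,200],[260,240]],.041),plane(c,[[180,240],[342,240]],.045))
print(observe()["tcp_rot"])
```

```text
[[0.50997164 0.2551324  0.041     ]
 [0.50739276 0.20893959 0.041     ]
 [0.50533021 0.17202574 0.041     ]] [[0.43695499 0.17789941 0.045     ]
 [0.57547621 0.1701387  0.045     ]]
[ 7.27616174e-01  6.85984458e-01 -1.46243884e-04 -6.69942218e-05]
```

>>> send_rows(plan=[1, 0, 0, -0.02, 0, 0, 0, 1, 0, 0, -0.02, 0, 0, 0, 1, 0, 0, -0.02, 0, 0, 0, 1, 0, 0, -0.02, 0, 0, 0, 1, 0, 0, -0.02, 0, 0, 0, 1, 0, 0, -0.02, 0, 0, 0, 1, 0, 0, -0.02, 0, 0, 0, 1, 0, 0, -0.017, 0, 0, 0, 1, 0, 0, 0, 0, 0, 0, 0, 0, 0, 0, 0, 0, 0, 0, 0, 0, 0, 0, 0, 0, 0, 0, 0, 0, 0, 0, 0, 0, 0, 0, 0, 0, 0, 0, 0, 0, 0, 0, 0, 0, 0, 0, 0, 0, 0, 0, 0, 0, 0, 0, 0, 0, 0, 0, 0, 0, 0, 0, 0, 0, 0, 0], force=40)

```text
clock: 4.7
tool_pos: [0.5078, 0.2235, 0.0149]
tcp_rot: [0.728, 0.686, 0.0, 0.0]
contact_force: [-0.3, 0.6, 6.4]
finger_gap: 0.152
finger_force: 45.2
```

>>> send_rows(plan=[0, 0.006, -0.008, 0, 0, 0, 0.2, 0, 0.0115, -0.016, 0, 0, 0, 0.4, 0, 0.0115, -0.016, 0, 0, 0, 0.4, 0, 0.0115, -0.016, 0, 0, 0, 0.4, 0, 0.0115, -0.016, 0, 0, 0, 0.3, 0, 0.0115, -0.016, 0, 0, 0, 0.3, 0, 0.0057, -0.012, 0, 0, 0, 0, 0, -0.0003, -0.015, 0, 0, 0, 0, 0, -0.0003, -0.015, 0, 0, 0, 0, 0, -0.0003, -0.01, 0, 0, 0, 0, 0, 0, 0, 0, 0, 0, 0])

```text
clock: 5.62
tool_pos: [0.5766, 0.0815, 0.0149]
tcp_rot: [0.716, 0.698, 0.0, 0.001]
contact_force: [0.2, -2.8, 4.6]
finger_gap: 0.153
finger_force: 45.0
```

Run:
```python
from h import *
c=snap("top","top2");s=snap("side","side2")
a=cv2.imread("pics/top2.png")[135:255,182:398];b=cv2.imread("pics/side2.png")[100:310,200:340]
cv2.imwrite("pics/two.png",np.hstack([cv2.resize(a,(540,300),interpolation=2),cv2.resize(b,(200,300),interpolation=2)]))
hsv=cv2.cvtColor(cv2.imread("pics/top2.png"),cv2.COLOR_BGR2HSV)
print(observe()["tool_pos"],observe()["tcp_rot"])
```

```text
[0.57639184 0.08181181 0.01475031] [ 7.16020050e-01  6.98079208e-01 -2.12417549e-04  8.14035580e-04]
```

View pics/two.png

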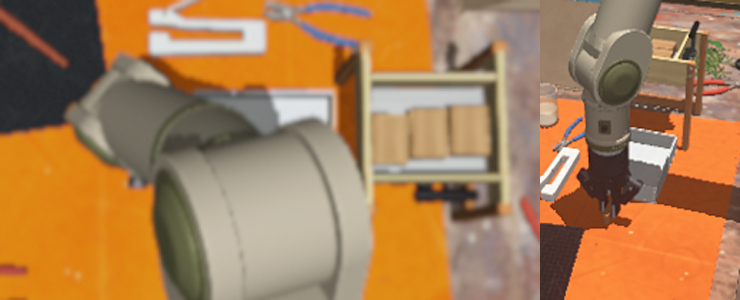

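The tray is aligned with the stand at crop pixel (310,110). Before going in, I'll check that the wrist and forearm clear the bin.

Run:
```python
from h import *
c=load("side2")
for z in (0,.1,.2,.25,.3,.35,.4,.5): print(z,proj(c,[[.576,.082,z]]).round(0), proj(c,[[.576,.15,z]]).round(0))
print(observe()["qpos"])
c=load("top2")
hsv=cv2.cvtColor(cv2.imread("pics/top2.png"),cv2.COLOR_BGR2HSV)
# front rim & +x rim visible of tray: crop px (332,93) front +x corner
print("tray front corner",plane(c,np.array([[333,94]])/2.5+[182,135],.045))
import math
t=math.radians(-1.2);print("pred",.576+ .075*math.cos(t)-(-.258)*math.sin(t)*1,.082-.258*math.cos(t)+.075*math.sin(t))
```

```text
0 [[249. 253.]] [[241. 271.]]
0.1 [[248. 228.]] [[240. 244.]]
0.2 [[247. 198.]] [[238. 214.]]
0.25 [[247. 182.]] [[237. 198.]]
0.3 [[246. 165.]] [[236. 180.]]
0.35 [[246. 146.]] [[235. 161.]]
0.4 [[245. 127.]] [[234. 140.]]
0.5 [[244.  83.]] [[232.  94.]]
[-1.70548092e-03  7.64326783e-01 -3.55720505e-01  2.05679818e+00
  6.27170616e-01  4.26169599e-01 -8.72338595e-01]
tray front corner [[ 0.64005589 -0.17827779  0.045     ]]
pred 0.6455804069307073 -0.1775140978277619
```

Run:
```python
from h import *
def edge(tag,cols,r0,r1,z,thr_dir):
    c=load(tag);a=cv2.cvtColor(cv2.imread(f"pics/{tag}.png"),cv2.COLOR_BGR2HSV)[...,1].astype(float)
    uv=[]
    for u in cols:
        s=a[r0:r1,u]; i=np.where(s<150)[0]
        if len(i)==0 or i[0]==0: continue
        i=i[0]; uv.append([u,r0+i-1+(s[i-1]-150)/(s[i-1]-s[i])])
    P=plane(c,uv,z); k=np.polyfit(P[:,1],P[:,0],1)
    P=P[abs(np.polyval(k,P[:,1])-P[:,0])<.003];k=np.polyfit(P[:,1],P[:,0],1)
    print(tag,len(P),"yaw",-np.degrees(np.arctan(k[0])),"x at y=-.1:",np.polyval(k,-.1),P[:,1].min(),P[:,1].max()); return P
edge("top0",range(220,272),180,205,.045,0)
P=edge("top2",range(268,314),160,190,.045,0)
```

```text
top0 45 yaw -3.045864008465612 x at y=-.1: 0.5692569921230938 -0.02781877795279428 0.11981007916709788
top2 46 yaw 0.211390471616649 x at y=-.1: 0.6507896057587919 -0.17114746552203644 -0.019033286368215482
```

>>> send_rows(plan=[0, 0, 0, 0, 0, 0, -0.6, 0, 0, -0.005, 0, 0, 0, -0.6, 0, -0.0003, -0.014, 0, 0, 0, 0, 0, -0.0003, -0.014, 0, 0, 0, 0, 0, -0.0003, -0.014, 0, 0, 0, 0, 0, -0.0003, -0.014, 0, 0, 0, 0, 0, -0.0003, -0.014, 0, 0, 0, 0, 0, -0.0003, -0.014, 0, 0, 0, 0, 0, -0.0003, -0.014, 0, 0, 0, 0, 0, -0.0003, -0.014, 0, 0, 0, 0, 0, -0.0003, -0.014, 0, 0, 0, 0, 0, -0.0003, -0.014, 0, 0, 0, 0, 0, -0.0003, -0.01, 0, 0, 0, 0, 0, 0, 0, 0, 0, 0, 0])

```text
clock: 6.88
tool_pos: [0.5733, -0.0724, 0.0148]
tcp_rot: [0.723, 0.691, 0.001, 0.001]
contact_force: [1.2, -2.7, 5.1]
finger_gap: 0.152
finger_force: 45.2
```

Run:
```python
from h import *
o=observe();print(o["tool_pos"],o["contact_force"],o["torque"],o["qpos"])
c=snap("side","side3");snap("top","top3")
b=cv2.imread("pics/side3.png")[90:250,210:360];a=cv2.imread("pics/top3.png")[130:250,250:400]
cv2.imwrite("pics/three.png",np.hstack([cv2.resize(b,(400,426),interpolation=2),cv2.resize(a,(400,426),interpolation=2)]))
```

```text
[ 0.57328633 -0.07243452  0.01484556] [ 1.21986793 -2.66280428  5.08823924] [-0.93946253 -0.19234237  0.01064781] [ 0.28143261  0.76493887 -0.37931659  2.06661212  0.66476529  0.42826684
 -0.66352237]
```

View pics/three.png

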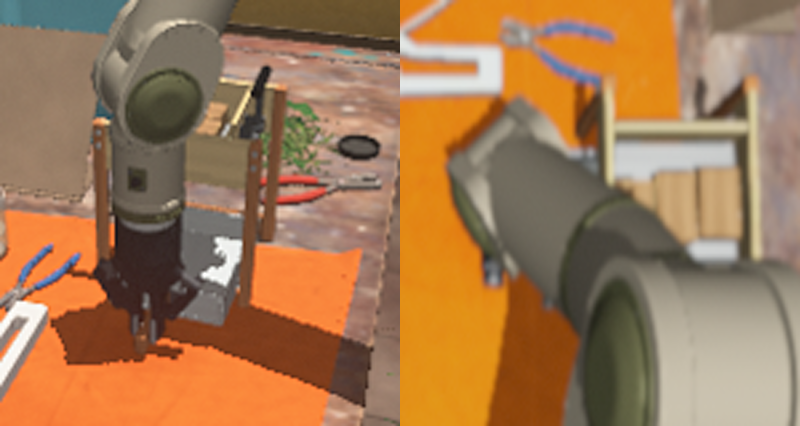

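The tray is between the posts (side crop x 180–245) and the arm passes above the bin. I'll continue to the stop slowly.

>>> send_rows(plan=[0, -0.0001, -0.005, 0, 0, 0, 0, 0, -0.0001, -0.005, 0, 0, 0, 0, 0, 0, -0.005, 0, 0, 0, 0, 0, 0, -0.003, 0, 0, 0, 0, 0, 0, -0.002, 0, 0, 0, 0, 0, 0, 0, 0, 0, 0, 0])

```text
clock: 7.48
tool_pos: [0.5734, -0.0895, 0.015]
tcp_rot: [0.722, 0.692, 0.002, -0.0]
contact_force: [-0.7, 3.9, 8.9]
finger_gap: 0.158
finger_force: 45.6
```

>>> send_rows(plan=[0, 0, -0.002, 0, 0, 0, 0, 0, 0, -0.002, 0, 0, 0, 0, 0, 0, 0, 0, 0, 0, 0])

```text
clock: 7.73
tool_pos: [0.5734, -0.0932, 0.015]
tcp_rot: [0.722, 0.692, 0.002, -0.0]
contact_force: [0.2, 4.5, 8.2]
finger_gap: 0.153
finger_force: 45.6
```

>>> send_rows(plan=[0, 0, -0.002, 0, 0, 0, 0, 0, 0, -0.002, 0, 0, 0, 0, 0, 0, 0, 0, 0, 0, 0])

```text
clock: 7.98
tool_pos: [0.5734, -0.0954, 0.015]
tcp_rot: [0.722, 0.692, 0.002, -0.001]
contact_force: [-0.9, 9.0, 9.4]
finger_gap: 0.152
finger_force: 45.7
```

>>> send_rows(plan=[0, 0, -0.002, 0, 0, 0, 0, 0, 0, -0.002, 0, 0, 0, 0, 0, 0, 0, 0, 0, 0, 0])

```text
clock: 8.23
tool_pos: [0.5733, -0.0956, 0.015]
tcp_rot: [0.721, 0.693, 0.004, -0.002]
contact_force: [-2.9, 20.2, 8.7]
finger_gap: 0.154
finger_force: 45.8
```

The tray is home: contact force rose to 20 N and the grip point is within 2 mm of the predicted place. I'll relax, release and rise.

>>> send_rows(plan=[0, 0, 0.004, 0, 0, 0, 0, 0, 0, 0, 0, 0, 0, 0, 1, 0, 0, 0, 0, 0, 0, 1, 0, 0, 0, 0, 0, 0, 1, 0, 0, 0, 0, 0, 0, 1, 0, 0, 0, 0, 0, 0, 1, 0, 0, 0, 0, 0, 0, 1, 0, 0, 0, 0, 0, 0, 1, 0, 0, 0, 0, 0, 0, 1, 0, 0, 0, 0, 0, 0, 1, 0, 0, 0.01, 0, 0, 0, 1, 0, 0, 0.02, 0, 0, 0, 1, 0, 0, 0.03, 0, 0, 0, 1, 0, 0, 0.03, 0, 0, 0, 1, 0, 0, 0.03, 0, 0, 0])

```text
clock: 9.48
tool_pos: [0.5719, -0.0994, 0.1361]
tcp_rot: [0.723, 0.691, -0.0, -0.0]
contact_force: [-0.2, -0.7, 0.3]
finger_gap: 1.003
finger_force: 0.0
```

>>> send_rows(plan=[1, 0, 0.002, 0.035, 0, 0, 0, 1, 0, 0.002, 0.035, 0, 0, 0, 1, 0, 0.002, 0.035, 0, 0, 0, 1, 0, 0, 0.035, 0, 0, 0, 1, 0, 0, 0.035, 0, 0, 0, 1, 0, 0, 0.035, 0, 0, 0, 0, 0, 0, 0.035, 0, 0, 0, 0, -0.02, -0.02, 0.02, 0, 0, 0, 0, -0.02, -0.022, 0, 0, 0, 0, 0, -0.02, -0.022, 0, 0, 0, 0, 0, -0.02, -0.022, 0, 0, 0, 0, 0, -0.02, -0.022, 0, 0, 0, 0, 0, -0.02, -0.022, 0, 0, 0, 0, 0, -0.018, -0.022, 0, 0, 0, 0, 0, 0, -0.024, 0, 0, 0, 0, 0, 0, 0, 0, 0, 0, 0])

```text
clock: 10.82
tool_pos: [0.4322, -0.2741, 0.3997]
tcp_rot: [0.725, 0.689, -0.001, 0.001]
contact_force: [0.4, -0.2, 0.4]
finger_gap: 0.002
finger_force: 0.0
```

>>> send_rows(plan=[0, 0, 0.006, -0.02, 0, 0, 0, 0, 0, 0, -0.025, 0, 0, 0, 0, 0, 0, -0.025, 0, 0, 0, 0, 0, 0, -0.025, 0, 0, 0, 0, 0, 0, -0.025, 0, 0, 0, 0, 0, 0, -0.025, 0, 0, 0, 0, 0, 0, 0, 0, 0, 0])

```text
clock: 11.4
tool_pos: [0.4321, -0.2624, 0.2511]
tcp_rot: [0.723, 0.691, -0.001, -0.003]
contact_force: [-0.4, 1.3, 0.5]
finger_gap: -0.001
finger_force: 0.0
```

Run:
```python
from h import *
o=observe();print(o["tool_pos"],o["contact_force"])
snap("side","side4");snap("top","top4")
b=cv2.imread("pics/side4.png")[60:260,210:390];a=cv2.imread("pics/top4.png")[130:250,250:400]
cv2.imwrite("pics/four.png",np.hstack([cv2.resize(b,(400,444),interpolation=2),cv2.resize(a,(400,444),interpolation=2)]))
```

```text
[ 0.43211774 -0.26236689  0.25107519] [-0.39782533  1.26330483  0.52047939]
```

View pics/four.png

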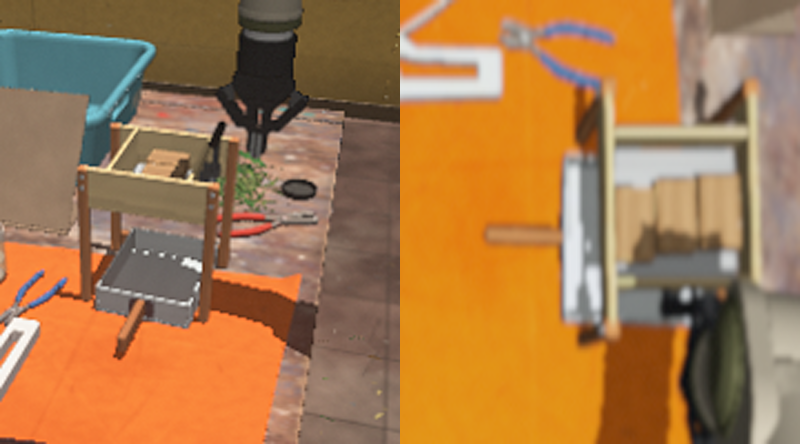

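The tray is in place under the bin with its handle sticking out at (525,235). The closed fingers stand beside the bar. I'll raise 10 mm and push towards +x.

>>> send_rows(plan=[0, 0, -0.003, 0.01, 0, 0, 0, 0, 0.008, 0, 0, 0, 0, 0, 0, 0.008, 0, 0, 0, 0, 0, 0, 0.006, 0, 0, 0, 0, 0, 0, 0.006, 0, 0, 0, 0, 0, 0, 0.005, 0, 0, 0, 0, 0, 0, 0.005, 0, 0, 0, 0, 0, 0, 0.004, 0, 0, 0, 0, 0, 0, 0, 0, 0, 0, 0])

```text
validation failed for argument at $.pl...
```

>>> send_rows(plan=[0, 0.004, 0, 0, 0, 0, 0, 0, 0.004, 0, 0, 0, 0, 0, 0, 0.004, 0, 0, 0, 0, 0, 0, 0, 0, 0, 0, 0, 0, 0, 0, 0, 0, 0, 0])

```text
validation failed for argument at $.pl...
```

>>> send_rows(plan=[0, 0, -0.003, 0.01, 0, 0, 0, 0, 0.008, 0, 0, 0, 0, 0, 0, 0.008, 0, 0, 0, 0, 0, 0, 0.006, 0, 0, 0, 0, 0, 0, 0.006, 0, 0, 0, 0, 0, 0, 0.005, 0, 0, 0, 0, 0, 0, 0.005, 0, 0, 0, 0, 0, 0, 0.004, 0, 0, 0, 0, 0, 0, 0, 0, 0, 0, 0, 0])

```text
clock: 12.25
tool_pos: [0.4769, -0.2665, 0.2641]
tcp_rot: [0.723, 0.691, 0.0, -0.0]
contact_force: [-1.2, 0.0, 1.2]
finger_gap: -0.0
finger_force: 0.6
```

>>> send_rows(plan=[0, 0.004, 0, 0, 0, 0, 0, 0, 0.004, 0, 0, 0, 0, 0, 0, 0.004, 0, 0, 0, 0, 0, 0, 0.004, 0, 0, 0, 0, 0, 0, 0, 0, 0, 0, 0, 0])

```text
clock: 12.67
tool_pos: [0.4927, -0.2665, 0.264]
tcp_rot: [0.723, 0.691, -0.0, -0.0]
contact_force: [-3.8, -1.0, 0.4]
finger_gap: 0.002
finger_force: 1.5
```

>>> send_rows(plan=[0, 0.004, 0, 0, 0, 0, 0, 0, 0.004, 0, 0, 0, 0, 0, 0, 0, 0, 0, 0, 0, 0])

```text
clock: 12.92
tool_pos: [0.501, -0.2665, 0.2643]
tcp_rot: [0.723, 0.691, 0.0, 0.0]
contact_force: [-2.1, -0.6, 1.0]
finger_gap: 0.001
finger_force: 1.6
```

>>> send_rows(plan=[0, 0.003, 0, 0, 0, 0, 0, 0, 0, 0, 0, 0, 0, 0, 0, 0, 0, 0, 0, 0, 0, 0, 0, 0, 0, 0, 0, 0, 0, 0, 0, 0, 0, 0, 0, 0, 0, 0, 0, 0, 0, 0])

```text
clock: 13.42
tool_pos: [0.5034, -0.2666, 0.2645]
tcp_rot: [0.723, 0.691, 0.0, 0.0]
contact_force: [-3.1, 0.0, 2.2]
finger_gap: 0.001
finger_force: 1.7
```

Run:
```python
from h import *
snap("side","side5");snap("top","top5")
b=cv2.imread("pics/side5.png")[60:260,210:390];a=cv2.imread("pics/top5.png")[130:250,250:400]
for n in ("4","5"):
    print(cv2.imread(f"pics/side{n}.png")[126:140:4,276:292:4].mean((0,1)),cv2.imread(f"pics/top{n}.png")[185:196,314:324].mean((0,1)))
cv2.imwrite("pics/five.png",np.hstack([cv2.resize(b,(400,444),interpolation=2),cv2.resize(a,(400,444),interpolation=2)]))
```

```text
[ 98.8125 138.8125 176.3125] [168.54545455 167.86363636 164.46363636]
[101.8125 130.875  146.0625] [213.90909091 211.45454545 207.91818182]
```

View pics/five.png

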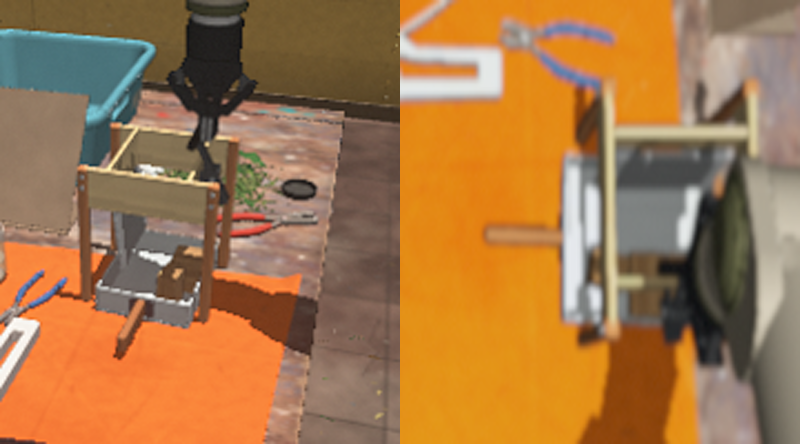

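The floor hangs open, the bin is empty, and the offcuts lie in the tray (side crop (185,270)). I'll back off from the latch, rise and return above the handle.

>>> send_rows(plan=[0, -0.012, 0, 0, 0, 0, 0, 0, -0.012, 0, 0, 0, 0, 0, 0, -0.012, 0, 0, 0, 0, 0, 0, -0.012, 0, 0, 0, 0, 0, 0, -0.012, 0, 0, 0, 0, 0, 0, 0, 0, 0.034, 0, 0, 0, 0, 0, 0, 0.034, 0, 0, 0, 0, 0, 0, 0.034, 0, 0, 0, 0, 0, 0, 0.034, 0, 0, 0, 0, 0.0185, 0.024, 0, 0, 0, 0, 0, 0.0185, 0.024, 0, 0, 0, 0, 0, 0.0185, 0.024, 0, 0, 0, 0, 0, 0.0185, 0.024, 0, 0, 0, 0, 1, 0.0185, 0.024, 0, 0, 0, 0, 1, 0.0185, 0.024, 0, 0, 0, 0, 1, 0.0185, 0.024, 0, 0, 0, 0, 1, 0, 0, 0, 0, 0, 0])

```text
clock: 14.93
tool_pos: [0.5748, -0.093, 0.4005]
tcp_rot: [0.721, 0.693, 0.002, -0.0]
contact_force: [-0.6, 0.9, -0.3]
finger_gap: 0.568
finger_force: 0.0
```

Run:
```python
from h import *
o=observe();print(o["tool_pos"],o["finger_gap"])
c=snap("wrist","w6")
# handle: brown pixels near the predicted line
a=cv2.imread("pics/w6.png");h=cv2.cvtColor(a,cv2.COLOR_BGR2HSV)
m=cv2.inRange(h,(5,80,60),(18,190,225))
n,l,st,ce=cv2.connectedComponentsWithStats(m)
for i in range(1,n):
    if st[i,4]>200: print(st[i],plane(c,[ce[i]],.041).round(4))
print(proj(c,[[.573,-.065,.041],[.573,-.16,.041]]))
```

```text
[ 0.57477377 -0.09298548  0.40045206] 0.5678508330044302
[  0   0  18  19 267] [[0.2632 0.0847 0.041 ]]
[    0     0   250   384 30125] [[ 0.287  -0.1952  0.041 ]]
[207 120  99  68 580] [[ 0.5728 -0.1263  0.041 ]]
[406 180  61  52 481] [[ 0.8395 -0.201   0.041 ]]
[  303   189   209   195 12545] [[ 0.8672 -0.3595  0.041 ]]
[217 319  88  28 840] [[ 0.5644 -0.4465  0.041 ]]
[[255.06572239 119.72453018]
 [257.57398391 183.23246442]]
```

>>> send_rows(plan=[1, -0.002, -0.004, 0, 0, 0, 0, 1, 0, 0, -0.03, 0, 0, 0, 1, 0, 0, -0.03, 0, 0, 0, 1, 0, 0, -0.03, 0, 0, 0, 1, 0, 0, -0.03, 0, 0, 0, 1, 0, 0, -0.03, 0, 0, 0, 1, 0, 0, -0.03, 0, 0, 0, 1, 0, 0, -0.03, 0, 0, 0, 1, 0, 0, -0.03, 0, 0, 0, 1, 0, 0, -0.03, 0, 0, 0, 1, 0, 0, -0.03, 0, 0, 0, 1, 0, 0, -0.03, 0, 0, 0, 1, 0, 0, -0.03, 0, 0, 0, 1, 0, 0, -0.013, 0, 0, 0, 1, 0, 0, -0.012, 0, 0, 0, 1, 0, 0, 0, 0, 0, 0])

```text
clock: 16.32
tool_pos: [0.5692, -0.1042, 0.0136]
tcp_rot: [0.723, 0.69, -0.001, -0.001]
contact_force: [-0.3, 1.3, 0.3]
finger_gap: 0.995
finger_force: 0.0
```

>>> send_rows(plan=[0, 0, 0, 0, 0, 0, 0, 0, 0, 0, 0, 0, 0, 0, 0, 0, 0, 0, 0, 0, 0, 0, 0, 0, 0, 0, 0, 0, 0, 0, 0, 0, 0, 0, 0, 0, 0, 0, 0, 0, 0, 0, 0, 0, 0, 0, 0, 0, 0, 0, 0, 0, 0, 0, 0, 0], force=40)

```text
clock: 16.98
tool_pos: [0.5714, -0.1027, 0.016]
tcp_rot: [0.723, 0.691, 0.0, 0.001]
contact_force: [-0.5, 0.0, 7.2]
finger_gap: 0.157
finger_force: 43.1
```

>>> send_rows(plan=[0, 0.0001, 0.005, 0, 0, 0, 0, 0, 0.0002, 0.01, 0, 0, 0, 0, 0, 0.0003, 0.014, 0, 0, 0, 0, 0, 0.0003, 0.014, 0, 0, 0, 0, 0, 0.0003, 0.014, 0, 0, 0, 0, 0, 0.0003, 0.014, 0, 0, 0, 0, 0, 0.0003, 0.014, 0, 0, 0, 0, 0, 0.0003, 0.014, 0, 0, 0, 0, 0, 0.0003, 0.014, 0, 0, 0, 0, 0, 0.0003, 0.014, 0, 0, 0, 0, 0, 0.0003, 0.014, 0, 0, 0, 0])

```text
clock: 17.9
tool_pos: [0.574, 0.0371, 0.0158]
tcp_rot: [0.723, 0.691, -0.001, 0.001]
contact_force: [-0.1, -6.2, 5.1]
finger_gap: 0.156
finger_force: 42.9
```

>>> send_rows(plan=[0, 0.0003, 0.014, 0, 0, 0, 0, 0, 0.0003, 0.014, 0, 0, 0, 0, 0, 0.0003, 0.014, 0, 0, 0, 0, 0, 0.0003, 0.014, 0, 0, 0, 0, 0, 0.0003, 0.014, 0, 0, 0, 0, 0, 0.0003, 0.014, 0, 0, 0, 0, 0, 0.0002, 0.01, 0, 0, 0, 0, 0, 0.0001, 0.005, 0, 0, 0, 0, 0, 0, 0, 0, 0, 0, 0])

```text
clock: 18.65
tool_pos: [0.576, 0.1383, 0.0159]
tcp_rot: [0.722, 0.691, 0.0, 0.0]
contact_force: [-1.7, 1.1, 7.6]
finger_gap: 0.158
finger_force: 43.3
```

Now I'll release, rise and move the arm aside, then check.

>>> send_rows(plan=[1, 0, 0, 0, 0, 0, 0, 1, 0, 0, 0, 0, 0, 0, 1, 0, 0, 0, 0, 0, 0, 1, 0, 0, 0, 0, 0, 0, 1, 0, 0, 0, 0, 0, 0, 1, 0, 0, 0, 0, 0, 0, 1, 0, 0, 0, 0, 0, 0, 1, 0, 0, 0.015, 0, 0, 0, 1, 0, 0, 0.03, 0, 0, 0, 1, 0, 0, 0.03, 0, 0, 0, 1, 0, 0, 0.03, 0, 0, 0, 1, 0, 0, 0.03, 0, 0, 0, 1, 0, 0, 0.03, 0, 0, 0, 1, 0, 0, 0.03, 0, 0, 0, 1, 0, 0.01, 0.03, 0, 0, 0, 1, 0, 0.03, 0.02, 0, 0, 0, 1, 0, 0.035, 0, 0, 0, 0, 1, 0, 0.035, 0, 0, 0, 0, 1, 0, 0.035, 0, 0, 0, 0, 1, 0, 0, 0, 0, 0, 0])

```text
clock: 20.32
tool_pos: [0.5739, 0.2907, 0.261]
tcp_rot: [0.72, 0.694, 0.002, -0.002]
contact_force: [-0.9, -0.3, 0.4]
finger_gap: 1.002
finger_force: 0.0
```

Run:
```python
from h import *
print(observe()["tool_pos"])
snap("side","side7");snap("top","top7")
b=cv2.imread("pics/side7.png")[90:300,190:360];a=cv2.imread("pics/top7.png")[130:250,210:400]
cv2.imwrite("pics/seven.png",np.hstack([cv2.resize(b,(364,450),interpolation=2),cv2.resize(a,(430,450*0+272),interpolation=2) if 0 else cv2.copyMakeBorder(cv2.resize(a,(430,272),interpolation=2),0,178,0,0,0)]))
```

```text
[0.57392089 0.29072548 0.26101933]
```

View pics/seven.png

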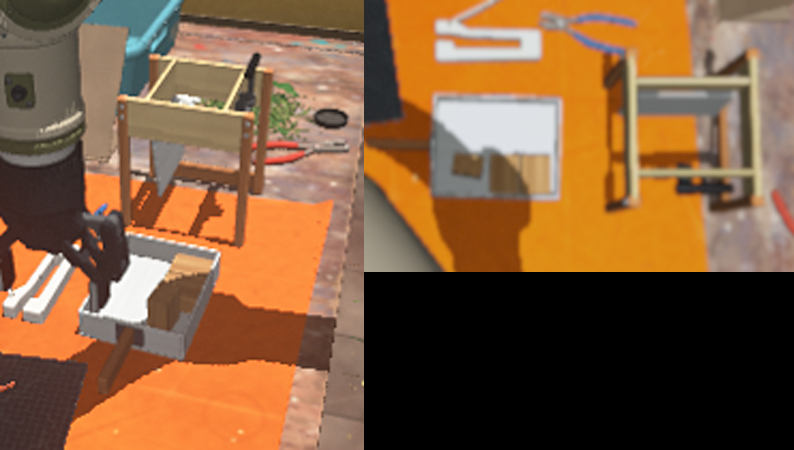

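The tray is flat and clear of the stand, with three offcuts in it (crop (468,165), (505,172) and (535,172)). The bin is empty and the bystanders in view haven't moved.

```bash
python3 -c "
from station import job_done
print(job_done())"
```

```text
the job is handed in; nothing more can be done
None
```

The job is done and handed in at about 20 s: I slid the tray home against the stop, tripped the latch, and drew the tray back out clear of the stand, flat on the table with all three offcuts in it.

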